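# Centre a half-sprayed finial on the turntable, then turn its bare side to the front

### The job

The wooden finial on the small finishing turntable is sprayed white on one side only and stands off centre. With gentle fingertip taps, low down where it will not tip, nudge it to the middle of the plate, inside the smallest ring and clear of its line; then push the turntable round - the ball handles are there for that - until the finial's bare wood side faces straight to the front edge of the table, where the robot stands. The finial is not to be gripped, lifted or tipped, and the spray can, the all-white finial and the brush stay where they are.

Things in the scene. Friction and masses are not known exactly. Their poses are not given: they have to be found in the camera images.
- finial: Loose turned wooden finial, 62 mm tall, about 0.18 kg, upright on the plate. Origin: centre of its underside (29 mm diameter), z up its axis. Foot flange 44 mm diameter, widest 6 to 9 mm up, ends 13 mm up; neck 17 mm; ball 36 mm diameter centred 44 mm up. Slides at 1 to 3 N pushed on the flange, tips if pushed higher; over 15 N is too hard. Its -x half is bare wood, its +x half white.
- finial_bare_side (a point): Point on the ball in the middle of the bare wood side, 18 mm from the finial's axis towards its own -x, 44 mm above its underside. Moves with the finial.
- plate_center (a point): Centre of the plate's top face, on the turning axis; fixed, 70 mm above the table. The plate is a dark steel disc, 116 mm diameter, with thin bright rings flush in its face: the smallest 56 mm inner diameter, the next 84 mm, and a 4 mm centre dot. Below it a round green foot, 140 mm diameter, screwed to the table.
- turntable (a joint): Angle of the plate with its four handles, rad, counter-clockwise from above positive. Turns either way for more than a full turn against slight friction (0.05 N m, about 0.6 N at a handle), stays where it is left, and carries the finial round with it.
- handle_0 (a point): Centre of a black ball knob, 22 mm diameter, on the end of a level steel spoke 8 mm thick; 92 mm from the turning axis and 44 mm above the table, clear of the green foot below. Turns with the plate.
- handle_1 (a point): The same on the next spoke, 90 degrees counter-clockwise from above.
- handle_2 (a point): The same on the spoke opposite handle_0.
- handle_3 (a point): The same on the spoke opposite handle_1.
- front_edge (a point): A fixed point on the front edge of the table; its axes are the world's, its -x points straight out over that edge. The bare side faces the front when the finial's own -x points along this -x. Note: right of the turntable (y from -0.35 to 0.03) the open flap of a big fixed carton leans out to about x = 0.55; pass in front of it or well above.
- spray_can: Bystander: white and grey spray can, 68 mm diameter, 214 mm tall, standing on the table; origin at the centre of its underside.
- white_finial: Bystander: a second finial of the same shape and size, sprayed white all over, standing on the table to dry; origin at the centre of its underside.
- paint_brush: Bystander: flat paint brush with a wooden handle, lying on the table, 230 mm long, 50 mm wide, 17 mm thick; origin at its middle.
Not all that is in view belongs to the job. What is shaped like the finial but orange is not meant.

How it is judged:
On the way, in this order (a step that is already met when the one before it is completed fails the run):
1. the finial stands upright and untouched inside the smallest ring (axis within 6 mm of the plate's centre), its bare side not yet to the front (horizontal distance between finial and plate_center below 0.006 m and angle between finial's own z axis and vertical below 0.05 rad and contact force between the fingers and finial below 0.05 N and not (angle between the x axis of finial and the x axis of front_edge, either way round below 0.45 rad and x of finial_bare_side in the frame of plate_center below 0 m)), for 0.3 s.
2. riding on the centre of the plate and not touched itself, the finial has been turned until its bare side is to the front (within 25 degrees) (horizontal distance between finial and plate_center below 0.006 m and angle between finial's own z axis and vertical below 0.05 rad and contact force between the fingers and finial below 0.05 N and angle between the x axis of finial and the x axis of front_edge, either way round below 0.45 rad and x of finial_bare_side in the frame of plate_center below 0 m), for 0.1 s.
At the end, for the whole second after the job is handed in: The finial stands upright on the plate, its axis within 6 mm of the plate's centre, its bare side within 25 degrees of straight to the front edge; the turntable has been turned (handles moved at least 25 mm from their start) and is at rest (horizontal distance between finial and plate_center below 0.006 m and angle between finial's own z axis and vertical below 0.05 rad and angle between the x axis of finial and the x axis of front_edge, either way round below 0.45 rad and x of finial_bare_side in the frame of plate_center below 0 m and distance of handle_0 from where it was at the start of the episode above 0.025 m and linear speed of finial below 0.01 m/s and velocity of joint turntable between -0.05 and 0.05 rad/s); the robot touches nothing.
It fails at once if the finial is tipped more than 20 degrees (angle between finial's own z axis and vertical above 0.35 rad).
It fails at once if the finial is lifted off or falls off the plate (z of finial in the frame of plate_center above 0.01 m or z of finial in the frame of plate_center below -0.01 m).
It fails at once if the finial is squeezed or struck with more than 15 N (contact force between the fingers and finial above 15 N).
It fails at once if the spray can, the white finial or the brush is disturbed (moved more than 15 mm) (distance of any of spray_can, white_finial, paint_brush from where it was at the start of the episode above 0.015 m).
It also fails if it takes over 54 s, if anything falls off the work surface, if the arm or the gripper's body presses on something with over 40 N, if the wrist force passes 120 N, or if a joint passes its speed limit or range.

### The arm

A 6-joint arm with a two-finger parallel gripper is mounted at the origin on a cart in front of the work surface, level with it; the furniture and walls round the work are solid. World frame = base frame: x ahead of the robot, y to its left, z up, the work surface at z = 0. Lengths are in m, angles in rad, forces in N, time in s.
With the tool pointing down it reaches from about 0.3 to 0.875 m from the base axis. Payload 6.4 kg.
Tool frame: the origin (TCP) lies midway between the tips of the shut fingers; the grasp point (between the pads) lies 19 mm behind it (manip.grip_point_offset is the distance from the TCP to the grasp point, in m); z points along the fingers, y is the line along which they close (so a half turn about z gives the same grasp; the last joint's range is limited). The gripper opens to 85 mm and grips with 20 to 120 N. Pads are 22 mm wide; open, the fingers measure 114 mm over their backs; the gripper's body (76 mm by 85 mm) begins 54 mm behind the grasp point. The pads swing forward as they close: fully open they stand 13 mm farther back than shut.
Start: joints at [1.09, 0.181, 1.607, -0, 1.354, -0.206], TCP at [0.156, 0.553, 0.231] pointing down, gripper open.
Joint ranges: [-2.99, 2.99], [-0.89, 2.07], [0.3, 2.58], [-1.14, 4.28], [0, 2.63], [-3.12, 3.12]. Speed limits (rad/s): [2.57, 2.57, 3.01, 3.14, 3.14, 3.14].

### API

Orientations are given as a 3x3 rotation matrix whose columns are the frame's x, y, z axes.
In Python, from workcell import manip gives the robot as it stands.
- The arm moves only by the shell command python3 -m creep 'ROWS'. ROWS is JSON, a list of rows, each an object with "translation": the shift along the tool's x, y, z in cm, a list of three; "spin": the turn about the tool's z in rad; "jaw": the opening, from -1 (shut) to 1 (fully open). In form: [{"translation": [tx, ty, tz], "spin": spin, "jaw": jaw}, ...]. A call has 1 to 12 rows; each row shifts and turns the commanded pose from where the row before left it, along the tool's axes as they then stand; what a row does not reach is not made up. A row lasts 1/8 s, in which the tool goes at most 62.5 mm and 10.7 degrees, less where a joint would pass 70% of its speed; a pose out of reach is approached as far as the arm can. A call is refused whole if a number of a shift passes 6.25 or a number of a turn 0.188, either way. A call with a gripper value outside its range is refused whole. The fingers move at their own pace and stop on an object; the grip force is fixed at half the most. Time passes only in rows, so rows that do not move let the fingers close. It gives the time, the measured TCP pose, the force, the opening and the grip force at its end, in the units of the state.
- manip.sense(): the state, without advancing time (a new reading comes with each control period).
- manip.capture(name): name is "side" or "top" or "wrist"; returns a dict with "image" (480x640x3 uint8, blue, green, red), "camera_matrix" (3x3 intrinsics, pixels), "dist_coeffs" ([k1, k2, p1, p2, k3] as OpenCV has them; the pictures are not rectified), "T" (4x4, takes a point from camera to world coordinates). Camera axes: x right, y up, looking along -z (the intrinsics and any distortion apply to the point x, -y, -z); pixel columns grow to the right and rows downward; lengths in m; the calibration is good to about 2 mm. A picture is of the moment at which its call begins. There is no depth.
- manip.sign_off(): hands the job in; it is judged then, once.
The state is a dict: "clock": time; "joints": joint angles; "qd": joint speeds; "effort": joint torques, N m; "eef_pos": TCP position; "tool_rot": TCP orientation; "wrist_force": force on the tool from outside, world axes, zero at the start; "torque": the same for the moment, N m; "grip_width": opening from 0.0 (shut) to 1.0 (fully open); "finger_force": force on a finger pad.
Only numpy, scipy, OpenCV 4.12 (cv2) and the standard library are available. Lean on these libraries where they do the work, as an engineer would, in place of code of your own. Each camera call takes 0.05 s, during which the arm holds its last target. There are 200 camera calls.

## Working session

There is one attempt and no reset: what is moved stays moved. The work goes in short steps, Python scripts to look and compute and a shell command to move; the robot and the scene stay as the last step left them, time stands still between calls to the robot, and variables do not carry over. Pictures are saved under pics/ and viewed, at most 14 in all, crops included, and the job is handed in when it is done.

```bash
ls; mkdir -p pics
python3 - <<'E'
from workcell import manip
import cv2
s=manip.sense(); print(s)
for n in ("side","top"):
    c=manip.capture(n); cv2.imwrite(f"pics/{n}0.png",c["image"]); print(n,c["camera_matrix"],c["dist_coeffs"],c["T"])
E
```

```text
pics
{'clock': 0.0, 'joints': array([ 1.08968541e+00,  1.81528555e-01,  1.60800600e+00, -1.21823695e-05,
        1.35382551e+00, -2.06291102e-01]), 'qd': array([ 2.00817447e-05,  9.13361488e-04, -2.79459417e-05, -2.46974086e-03,
       -1.47663712e-04, -5.39076847e-04]), 'effort': array([-4.46597214e-04, -4.44858134e+01, -3.51338947e+01, -8.55812368e-05,
        8.89572082e-03,  5.09565416e-05]), 'eef_pos': array([0.1557573 , 0.55292114, 0.23039216]), 'tool_rot': array([[-9.62474682e-01,  2.71370289e-01, -8.07346123e-04],
       [ 2.71371264e-01,  9.62473462e-01, -1.57227791e-03],
       [ 3.50379706e-04, -1.73236822e-03, -9.99998438e-01]]), 'wrist_force': array([ 0.36095235, -0.39507729, -0.20108983]), 'torque': array([ 0.03119092,  0.03651581, -0.02668411]), 'finger_force': 0.0, 'grip_width': 0.995883310678286}
side [[515.72965599   0.         322.05144308]
 [  0.         515.72965599 238.87666418]
 [  0.           0.           1.        ]] [-0.01549629  0.          0.          0.          0.        ] [[-0.99983232  0.01171164  0.01407738  0.55256801]
 [ 0.00356985 -0.62933939  0.77712238  0.82110937]
 [ 0.01796083  0.77704232  0.62919205  0.76685279]
 [ 0.          0.          0.          1.        ]]
top [[443.4554123    0.         315.77805326]
 [  0.         443.4554123  237.01458774]
 [  0.           0.           1.        ]] [0.02830612 0.         0.         0.         0.        ] [[ 5.73730871e-02  9.76178457e-01 -2.09246144e-01  3.73250215e-01]
 [-9.98352563e-01  5.59518961e-02 -1.27100688e-02 -3.40656821e-03]
 [-6.99576842e-04  2.09630640e-01  9.77780397e-01  9.71526402e-01]
 [ 0.00000000e+00  0.00000000e+00  0.00000000e+00  1.00000000e+00]]
```

View pics/side0.png

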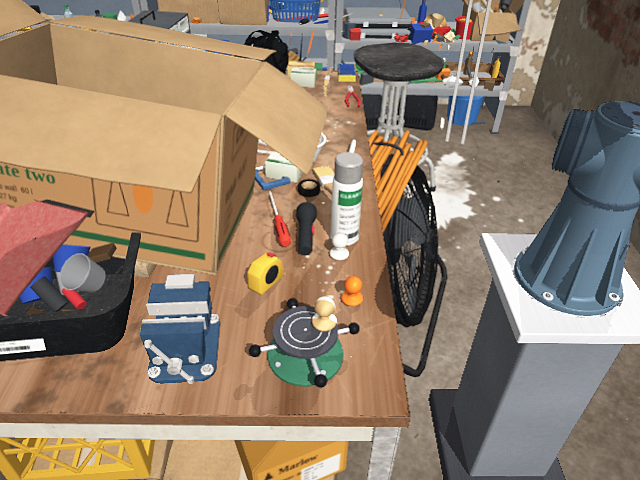

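View pics/top0.png

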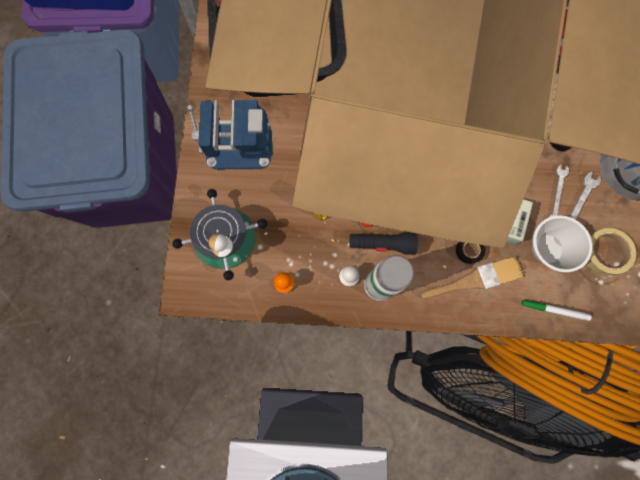

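Both views show the turntable: in the top view the plate is at about (218,231), the ball handles at (212,194), (262,223), (228,275) and (177,244), and the finial at about (221,243) with its bare side to the left (+y). In the side view the finial is at about (324,315). Next I convert these to positions and enlarge crops.

```bash
cat > h.py <<'E'
import numpy as np, cv2
def ray(c,uv):
    p=cv2.undistortPoints(np.array([[uv]],float),c["camera_matrix"],np.array(c["dist_coeffs"],float))[0,0]
    return c["T"][:3,:3]@np.array([p[0],-p[1],-1.])
def plane(c,uv,z):
    d=ray(c,uv);o=c["T"][:3,3];return o+d*(z-o[2])/d[2]
def proj(c,P):
    P=np.atleast_2d(P);q=(P-c["T"][:3,3])@c["T"][:3,:3]
    q=q*[1,-1,-1]
    return cv2.projectPoints(q,np.zeros(3),np.zeros(3),c["camera_matrix"],np.array(c["dist_coeffs"],float))[0][:,0]
def crop(c,x,y,w,h,k):
    return cv2.resize(c["image"][y:y+h,x:x+w],None,fx=k,fy=k,interpolation=cv2.INTER_CUBIC)
E
python3 - <<'E'
from workcell import manip
from h import *
s=manip.capture("side");t=manip.capture("top")
for c,L in((s,[(293,304),(354,328),(320,380),(255,350)]),(t,[(212,194),(262,223),(228,275),(177,244)])):
    P=np.array([plane(c,u,.044) for u in L]);m=P.mean(0);print(P.round(4),m.round(4),np.linalg.norm(P-m,axis=1).round(4))
a=crop(t,165,180,110,110,5); b=crop(s,245,285,120,110,5)[:, :]
b=cv2.resize(b,(400,367));a=cv2.resize(a,(400,400))
cv2.imwrite("pics/a.png",np.hstack([a[:367],b]))
E
```

```text
[[0.593  0.1285 0.044 ]
 [0.4785 0.1877 0.044 ]
 [0.5411 0.302  0.044 ]
 [0.6552 0.2405 0.044 ]] [0.567  0.2147 0.044 ] [0.09   0.0925 0.0911 0.092 ]
[[0.6546 0.2401 0.044 ]
 [0.5959 0.126  0.044 ]
 [0.4798 0.1878 0.044 ]
 [0.5397 0.3024 0.044 ]] [0.5675 0.2141 0.044 ] [0.0909 0.0926 0.0915 0.0926]
```

View pics/a.png

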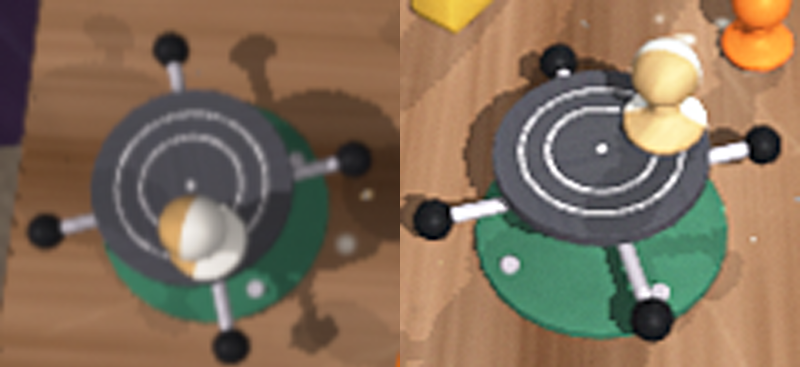

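Run:
```python
from workcell import manip
from h import *
s=manip.capture("side");t=manip.capture("top")
print(plane(s,(324.5,323.1),.0775),plane(t,(222.3,247),.0775), plane(t,(165+190/3.636,180+185/3.636),.07),plane(s,(245+201/3.333,285+148/3.333),.07))
w=manip.capture("wrist");print(w["T"].round(3), w["camera_matrix"][0,0]); E=manip.sense();print(E["eef_pos"],manip.grip_point_offset)
```

```text
[0.5336581  0.20631349 0.0775    ] [0.5327115  0.19829938 0.0775    ] [0.56748121 0.21392435 0.07      ] [0.56743361 0.21477017 0.07      ]
[[ 0.271 -0.917 -0.291  0.08 ]
 [ 0.963  0.259  0.081  0.574]
 [ 0.001 -0.302  0.953  0.374]
 [ 0.     0.     0.     1.   ]] 398.6471984177016
[0.15595169 0.55332527 0.23106787] 0.0187
```

```bash
python3 -m creep '[{"translation":[0,0,0],"spin":-0.15,"jaw":-0.53},{"translation":[0,0,0],"spin":-0.15,"jaw":-0.53},{"translation":[0,0,0],"spin":-0.15,"jaw":-0.53},{"translation":[0,0,0],"spin":-0.15,"jaw":-0.53}]'
python3 -m creep '[{"translation":[-1.71,-4.54,0],"spin":0,"jaw":-0.53},{"translation":[-1.71,-4.54,0],"spin":0,"jaw":-0.53},{"translation":[-1.71,-4.54,0],"spin":0,"jaw":-0.53},{"translation":[-1.71,-4.54,0],"spin":0,"jaw":-0.53},{"translation":[-1.71,-4.54,0],"spin":0,"jaw":-0.53},{"translation":[-1.71,-4.54,0],"spin":0,"jaw":-0.53},{"translation":[-1.71,-4.54,0],"spin":0,"jaw":-0.53},{"translation":[-1.71,-4.54,0],"spin":0,"jaw":-0.53},{"translation":[-1.71,-4.54,0],"spin":0,"jaw":-0.53},{"translation":[-1.71,-4.54,0],"spin":0,"jaw":-0.53},{"translation":[0,0,0],"spin":0,"jaw":-0.53}]'
python3 - <<'E'
from workcell import manip
from h import *
w=manip.capture("wrist");cv2.imwrite("pics/w1.png",w["image"]);print(w["T"].round(4).tolist());E=manip.sense();print(E["eef_pos"],E["tool_rot"].round(3),E["grip_width"])
print(proj(w,[[.5674,.2143,.07],[.533,.203,.0775]]),proj(w,E["eef_pos"]))
E
```

```text
clock: 0.85
eef_pos: [0.156, 0.5534, 0.2313]
tool_rot: [[-0.946, -0.324, -0.0], [-0.324, 0.946, -0.0], [0.0, -0.0, -1.0]]
wrist_force: [1.1, 0.3, -0.1]
grip_width: 0.237
finger_force: 0.0
clock: 2.22
eef_pos: [0.4648, 0.1755, 0.2314]
tool_rot: [[-0.949, -0.315, 0.001], [-0.315, 0.949, -0.0], [-0.0, -0.001, -1.0]]
wrist_force: [0.4, 0.7, 0.1]
grip_width: 0.236
finger_force: 0.0
[[-0.3156, -0.9042, -0.2879, 0.3902], [0.9489, -0.3005, -0.0966, 0.1506], [0.0009, -0.3037, 0.9528, 0.3745], [0.0, 0.0, 0.0, 1.0]]
[0.46365478 0.17683441 0.23117954] [[-0.949 -0.317 -0.   ]
 [-0.317  0.949  0.   ]
 [ 0.     0.    -1.   ]] 0.23506181615760988
[[322.57205479 336.29227355]
 [323.02006023 303.00056556]] [[321.62713347 313.24697985]]
```

View pics/w1.png

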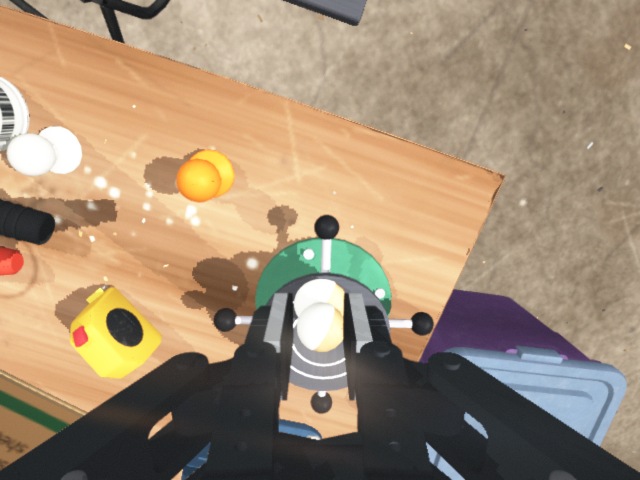

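The wrist view shows the fingers (inner edges at columns 293 and 344, tips at about row 292) and the finial flange centred near column 319. That agrees with the estimate to about 2 mm. Next I work out how far back the finger tips sit and the approach.

Run:
```python
from workcell import manip
from h import *
w=manip.capture("wrist");E=manip.sense();R=E["tool_rot"];p=E["eef_pos"]
for xx in(.011,.0):
  for h in (0,.004,.008,.012): print(xx,h,proj(w,[p+R@[xx,-.01,-h],p+R@[xx,.01,-h]]).round(1).tolist())
f=np.array([.5335,.201]);c=np.array([.5674,.2143]);d=(c-f)/np.linalg.norm(c-f)
x=-d;y=np.array([x[1],-x[0]]);y=np.array([-d[1]*1,d[0]]) 
tgt=f-.055*d
print(d,tgt,(tgt-p[:2])@x,(tgt-p[:2])@y)
```

```text
0.011 0 [[294.8, 289.3], [345.5, 289.2]]
0.011 0.004 [[294.2, 293.7], [346.2, 293.6]]
0.011 0.008 [[293.6, 298.4], [347.0, 298.3]]
0.011 0.012 [[293.0, 303.3], [347.7, 303.2]]
0.0 0 [[295.3, 314.2], [345.0, 314.1]]
0.0 0.004 [[294.8, 319.1], [345.6, 319.0]]
0.0 0.008 [[294.2, 324.3], [346.3, 324.2]]
0.0 0.012 [[293.7, 329.7], [347.1, 329.6]]
[0.93091828 0.36522753] [0.48229949 0.18091249] -0.019186958712964587 -0.004124138242312877
```

```bash
python3 -m creep '[{"translation":[0,0,0],"spin":-0.05,"jaw":-0.53},{"translation":[-1.9,-0.4,3],"spin":0,"jaw":-0.53},{"translation":[0,0,5],"spin":0,"jaw":-0.53},{"translation":[0,0,4],"spin":0,"jaw":-0.53},{"translation":[0,0,2.5],"spin":0,"jaw":-0.53},{"translation":[0,0,1.5],"spin":0,"jaw":-0.53},{"translation":[0,0,0],"spin":0,"jaw":-0.53},{"translation":[0,0,0],"spin":0,"jaw":-0.53}]'
python3 - <<'E'
from workcell import manip
from h import *
w=manip.capture("wrist");s=manip.capture("side");cv2.imwrite("pics/w2.png",np.hstack([cv2.resize(w["image"],(400,300)),cv2.resize(s["image"][260:380,240:400],(400,300),interpolation=cv2.INTER_CUBIC)]))
E=manip.sense();print(E["eef_pos"],E["tool_rot"].round(3),E["wrist_force"])
print(proj(w,[[.5674,.2143,.07],[.5335,.201,.0775]])/1.6,proj(w,E["eef_pos"])/1.6)
E
```

```text
clock: 3.32
eef_pos: [0.483, 0.1816, 0.0725]
tool_rot: [[-0.93, -0.367, 0.002], [-0.367, 0.93, 0.0], [-0.002, -0.0, -1.0]]
wrist_force: [1.0, 0.9, -0.3]
grip_width: 0.236
finger_force: 0.0
[0.48326314 0.18139257 0.0726446 ] [[-0.93  -0.367  0.002]
 [-0.367  0.93   0.   ]
 [-0.002 -0.001 -1.   ]] [ 0.26291483  0.28510138 -0.38712539]
[[197.60768532 298.00952532]
 [197.62838    268.85987144]] [[197.87995225 197.19853251]]
```

View pics/w2.png

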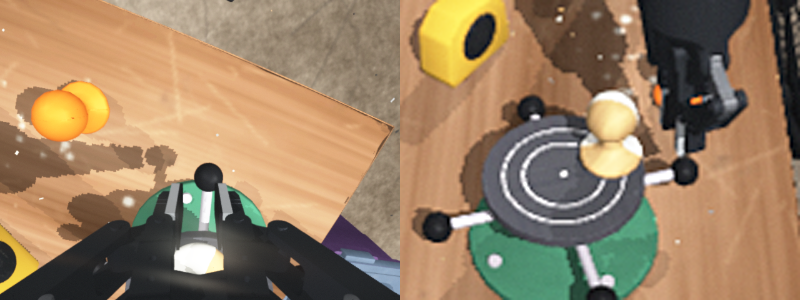

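In the wrist view (left half) the finial is centred between the fingers at about column 199. In the side view (right half) the fingertips are just behind the flange and above the handle. I push forward slowly.

```bash
python3 -m creep '[{"translation":[-0.7,0,0.1],"spin":0,"jaw":-0.53},{"translation":[-0.7,0,0],"spin":0,"jaw":-0.53},{"translation":[-0.25,0,0],"spin":0,"jaw":-0.53},{"translation":[-0.25,0,0],"spin":0,"jaw":-0.53},{"translation":[-0.25,0,0],"spin":0,"jaw":-0.53},{"translation":[-0.25,0,0],"spin":0,"jaw":-0.53},{"translation":[-0.25,0,0],"spin":0,"jaw":-0.53},{"translation":[-0.25,0,0],"spin":0,"jaw":-0.53},{"translation":[-0.25,0,0],"spin":0,"jaw":-0.53},{"translation":[-0.25,0,0],"spin":0,"jaw":-0.53},{"translation":[-0.25,0,0],"spin":0,"jaw":-0.53},{"translation":[-0.25,0,0],"spin":0,"jaw":-0.53}]'
python3 -m creep '[{"translation":[-0.25,0,0],"spin":0,"jaw":-0.53},{"translation":[-0.25,0,0],"spin":0,"jaw":-0.53},{"translation":[-0.25,0,0],"spin":0,"jaw":-0.53},{"translation":[-0.25,0,0],"spin":0,"jaw":-0.53},{"translation":[0,0,0],"spin":0,"jaw":-0.53}]'
python3 - <<'E'
from workcell import manip
from h import *
t=manip.capture("top");s=manip.capture("side");cv2.imwrite("pics/w3.png",np.hstack([cv2.resize(t["image"][190:280,165:285],(400,300),interpolation=cv2.INTER_CUBIC),cv2.resize(s["image"][260:380,240:400],(400,300),interpolation=cv2.INTER_CUBIC)]))
E=manip.sense();print(E["eef_pos"],E["tool_rot"].round(3),E["wrist_force"])
E
```

```text
clock: 4.92
eef_pos: [0.5187, 0.1955, 0.0702]
tool_rot: [[-0.93, -0.367, -0.0], [-0.367, 0.93, -0.0], [0.0, -0.0, -1.0]]
wrist_force: [-1.0, 0.3, 0.4]
grip_width: 0.235
finger_force: 0.6
clock: 5.55
eef_pos: [0.5282, 0.1992, 0.0703]
tool_rot: [[-0.93, -0.366, 0.0], [-0.366, 0.93, 0.0], [-0.0, -0.0, -1.0]]
wrist_force: [-0.9, -0.2, -0.3]
grip_width: 0.237
finger_force: 0.1
[0.52811958 0.19915228 0.07038531] [[-0.93  -0.366  0.001]
 [-0.366  0.93   0.   ]
 [-0.001 -0.    -1.   ]] [0.34354107 0.64881962 0.57310568]
```

View pics/w3.png

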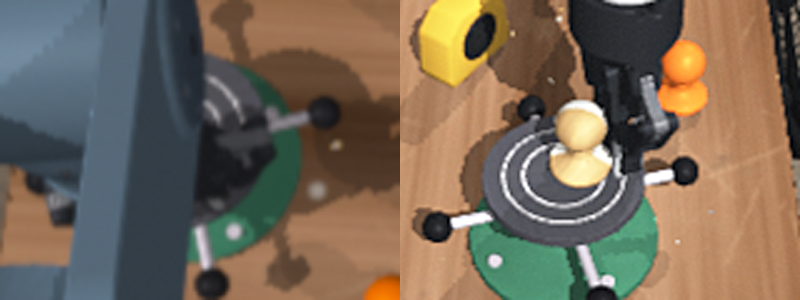

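The finial (side-view flange at about crop (581,168)) is now beyond the small ring's edge and close to the dot, which was at (563,174). I compute what is left.

Run:
```python
from workcell import manip
from h import *
s=manip.capture("side");p=manip.sense()["eef_pos"][:2]
f=plane(s,(312.6,327.2),.0775)[:2];b=plane(s,(240+181/2.5,260+129/2.5),.114)[:2]
d=np.array([.93,.366]);n=np.array([-.366,.93]);c=np.array([.5674,.2143])
for q in(f,b):print(q,"rel tcp",(q-p)@d,(q-p)@n,"to centre",(c-q)@d,(c-q)@n)
print((c-p)@d,(c-p)@n)
```

```text
[0.55459966 0.21608867] rel tcp 0.030882403113369497 0.006055554461305228 to centre 0.011249668650169091 -0.006348386117946861
[0.55520679 0.21305237] rel tcp 0.030335758254081562 0.003009588925808929 to centre 0.011796313509457026 -0.0033024205824505612
0.042132071763538594 -0.0002928316566416328
```

```bash
python3 -m creep '[{"translation":[-0.25,0,0],"spin":0,"jaw":-0.53},{"translation":[-0.25,0,0],"spin":0,"jaw":-0.53},{"translation":[-0.25,0,0],"spin":0,"jaw":-0.53},{"translation":[-0.2,0,0],"spin":0,"jaw":-0.53},{"translation":[-0.2,0,0],"spin":0,"jaw":-0.53},{"translation":[0,0,0],"spin":0,"jaw":-0.53},{"translation":[1,0,0],"spin":0,"jaw":-0.53},{"translation":[3,0,0],"spin":0,"jaw":-0.53},{"translation":[4,0,-5],"spin":0,"jaw":-1},{"translation":[4,0,-4.6],"spin":0,"jaw":-1},{"translation":[4,0,-4.6],"spin":0,"jaw":-1},{"translation":[0,0,0],"spin":0,"jaw":-1}]'
python3 - <<'E'
from workcell import manip
from h import *
w=manip.capture("wrist");s=manip.capture("side");t=manip.capture("top")
E=manip.sense();print(E["eef_pos"],proj(w,[[.5674,.2143,.07],[.5674,.2143,.0775]]),proj(w,[[.5674,.2143,.114]]))
u,v=proj(w,[.5674,.2143,.08])[0];x0=int(np.clip(u-75,0,490));y0=int(np.clip(v-75,0,330));print(x0,y0)
r=lambda i:cv2.resize(i,(400,400),interpolation=cv2.INTER_CUBIC)
cv2.imwrite("pics/w4.png",np.hstack([r(w["image"][y0:y0+150,x0:x0+150]),r(s["image"][275:375,255:355])]))
cv2.imwrite("pics/t4.png",cv2.resize(t["image"][190:280,165:285],(640,480),interpolation=cv2.INTER_CUBIC))
np.savez("c4.npz",**{n+k:c[k] for n,c in(("w",w),("s",s),("t",t)) for k in c})
E
```

```text
clock: 7.2
eef_pos: [0.391, 0.1448, 0.2153]
tool_rot: [[-0.93, -0.366, 0.01], [-0.366, 0.931, 0.001], [-0.009, -0.003, -1.0]]
wrist_force: [0.6, -0.7, 0.2]
grip_width: 0.003
finger_force: 0.0
[0.39032015 0.1449645  0.21054659] [[317.81455938 420.02113752]
 [317.80349589 426.21838524]] [[317.74284302 460.06630581]]
242 330
```

View pics/w4.png

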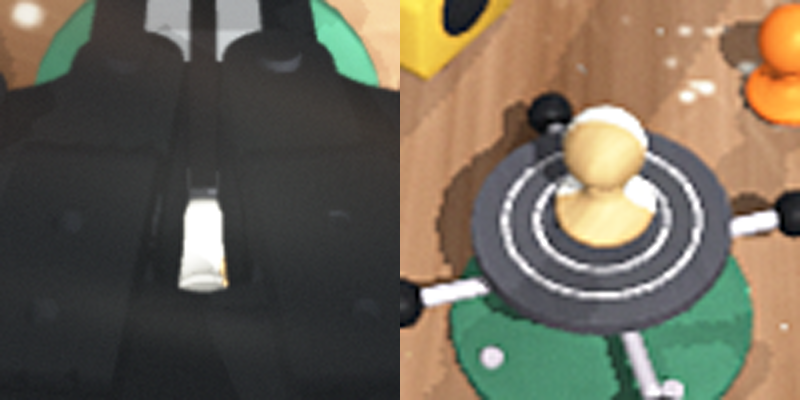

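The side view shows the finial inside the smallest ring (ring columns 533 to 672, flange columns 557 to 656, flange bottom at row 247). I compare this with what a centred flange would project to.

Run:
```python
from h import *
d=np.load("c4.npz");s={k:d["s"+k] for k in("camera_matrix","dist_coeffs","T","image")}
a=np.linspace(0,2*np.pi,180)
def ext(r,z,dx=0,dy=0):
    q=proj(s,np.c_[.5674+dx+r*np.cos(a),.2143+dy+r*np.sin(a),a*0+z]);q=(q-[255,275])*4+[400,0];return q.min(0).round(1),q.max(0).round(1)
print("ring",ext(.0285,.07),"flange",ext(.022,.0775),"z6",ext(.022,.076))
print("+5x",ext(.022,.076,.005),"+5y",ext(.022,.076,0,.005),"outer",ext(.058,.07),"ball",(proj(s,[.5674,.2143,.114])-[255,275])*4+[400,0])
```

```text
ring (array([536.6, 168.6]), array([665.9, 267.4])) flange (array([551.1, 168. ]), array([651.4, 244.3])) z6 (array([551.2, 170.3]), array([651.3, 246.6]))
+5x (array([539.8, 170.2]), array([640. , 246.5])) +5y (array([550.7, 178.7]), array([651.3, 255.6])) outer (array([469.4, 121. ]), array([732.7, 322.5])) ball [[601.06046662 148.27371724]]
```

View pics/t4.png

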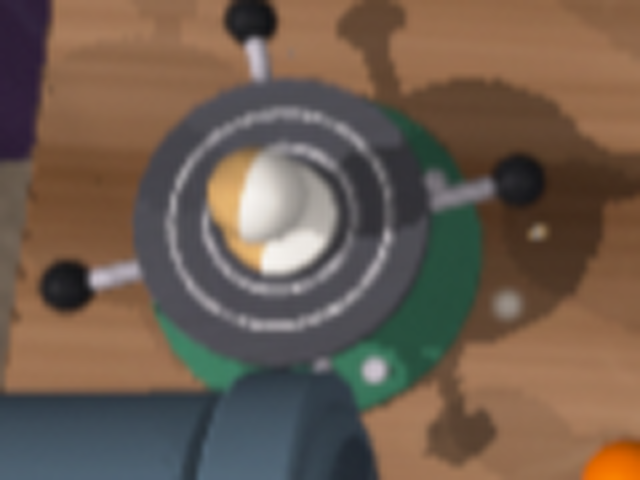

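Run:
```python
from h import *
d=np.load("c4.npz");s={k:d["t"+k] for k in("camera_matrix","dist_coeffs","T","image")}
a=np.linspace(0,2*np.pi,180);k=480/90
def ext(r,z,dx=0,dy=0):
    q=proj(s,np.c_[.5674+dx+r*np.cos(a),.2143+dy+r*np.sin(a),a*0+z]);q=(q-[165,190])*k;return q.min(0).round(1),q.max(0).round(1)
print("ring",ext(.0285,.07),"flange",ext(.022,.0775),"fl -3,-3mm",ext(.022,.0775,-.003,-.003),"outer",ext(.058,.07), "ring2",ext(.0425,.07))
P=plane(s,(165+262/k,190+272/k),.0765)[:2];print(P)
for ax in([.5654,.2138],[.5674,.2143]):
    v=P-ax;print(np.linalg.norm(v),"bare dir deg",np.degrees(np.arctan2(v[1],v[0]))-90)
```

```text
ring (array([204.4, 147.5]), array([350.9, 289.8])) flange (array([216.4, 158.8]), array([330.4, 269.5])) fl -3,-3mm (array([223.3, 166.7]), array([337.4, 277.5])) outer (array([128.3,  75.2]), array([426.6, 364.9])) ring2 (array([168.3, 113.1]), array([386.8, 325.3]))
[0.54444623 0.21655341]
0.021133899712351266 bare dir deg 82.51400131945559
0.023064114744408677 bare dir deg 84.39315091930195
```

```bash
python3 -m creep '[{"translation":[0,0,0],"spin":0,"jaw":-0.53},{"translation":[-4,0,4.6],"spin":0,"jaw":-0.53},{"translation":[-4,0,4.6],"spin":0,"jaw":-0.53},{"translation":[-4,0,5],"spin":0,"jaw":-0.53},{"translation":[0,0,0],"spin":0,"jaw":-0.53},{"translation":[-2,0,0],"spin":0,"jaw":-0.53},{"translation":[0,0,0],"spin":0,"jaw":-0.53}]'
```

```text
clock: 8.22
eef_pos: [0.5057, 0.192, 0.0643]
tool_rot: [[-0.929, -0.368, -0.033], [-0.368, 0.93, -0.01], [0.034, 0.003, -0.999]]
wrist_force: [-31.0, -15.5, 1.9]
grip_width: 0.234
finger_force: 17.6
```

The fingers came down about 6 mm too low and are pushing on the plate's rim. I back off and raise them.

```bash
python3 -m creep '[{"translation":[1,0,0],"spin":0,"jaw":-0.53},{"translation":[1,0,0],"spin":0,"jaw":-0.53},{"translation":[0,0,-1],"spin":0,"jaw":-0.53},{"translation":[0,0,0],"spin":0,"jaw":-0.53},{"translation":[0,0,0],"spin":0,"jaw":-0.53}]'
python3 - <<'E'
from workcell import manip
from h import *
s=manip.capture("side");cv2.imwrite("pics/s5.png",cv2.resize(s["image"][275:375,255:355],(400,400),interpolation=cv2.INTER_CUBIC))
E=manip.sense();p=E["eef_pos"];print(p,E["tool_rot"].round(3),E["wrist_force"]);d=np.array([.93,.366]);n=np.array([-.366,.93]);c=np.array([.5674,.2143]);print((c-p[:2])@d,(c-p[:2])@n)
E
```

```text
clock: 8.85
eef_pos: [0.5023, 0.1888, 0.0812]
tool_rot: [[-0.93, -0.366, 0.002], [-0.366, 0.93, 0.0], [-0.002, -0.0, -1.0]]
wrist_force: [1.0, 0.6, -0.1]
grip_width: 0.234
finger_force: 0.0
[0.50188411 0.18875716 0.08075625] [[-0.93  -0.366  0.001]
 [-0.366  0.93   0.   ]
 [-0.001 -0.    -1.   ]] [-0.04944488  0.31032138  0.0722648 ]
0.07027845846275857 -0.000223971126521169
```

View pics/s5.png

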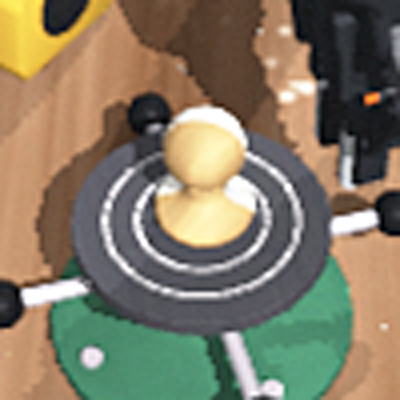

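The finial has not moved. I lower to the right height and finish the last 2 mm tap.

```bash
python3 -m creep '[{"translation":[0,0,0.9],"spin":0,"jaw":-0.53},{"translation":[0,0,0],"spin":0,"jaw":-0.53},{"translation":[-0.8,0,0],"spin":0,"jaw":-0.53},{"translation":[-0.8,0,0],"spin":0,"jaw":-0.53},{"translation":[0,0,0],"spin":0,"jaw":-0.53}]'
```

```text
clock: 9.52
eef_pos: [0.5172, 0.1947, 0.0715]
tool_rot: [[-0.93, -0.367, 0.001], [-0.367, 0.93, 0.0], [-0.001, -0.0, -1.0]]
wrist_force: [-0.5, -0.8, -0.6]
grip_width: 0.236
finger_force: 0.0
```

```bash
python3 -m creep '[{"translation":[-0.8,0,0],"spin":0,"jaw":-0.53},{"translation":[-0.7,0,0],"spin":0,"jaw":-0.53},{"translation":[-0.25,0,0],"spin":0,"jaw":-0.53},{"translation":[-0.25,0,0],"spin":0,"jaw":-0.53},{"translation":[-0.25,0,0],"spin":0,"jaw":-0.53},{"translation":[-0.25,0,0],"spin":0,"jaw":-0.53},{"translation":[0,0,0],"spin":0,"jaw":-0.53},{"translation":[0,0,0],"spin":0,"jaw":-0.53}]'
python3 -m creep '[{"translation":[1,0,0],"spin":0,"jaw":-0.53},{"translation":[3,0,0],"spin":0,"jaw":-0.53},{"translation":[3,0,0],"spin":0,"jaw":-0.53},{"translation":[0,0,-4],"spin":0,"jaw":-1},{"translation":[0,0,-5],"spin":0,"jaw":-1},{"translation":[0,0,-3],"spin":0,"jaw":-1},{"translation":[0,0,0],"spin":0,"jaw":-1},{"translation":[0,0,0],"spin":0,"jaw":-1}]'
python3 - <<'E'
from workcell import manip
from h import *
s=manip.capture("side");t=manip.capture("top");r=lambda i:cv2.resize(i,(400,400),interpolation=cv2.INTER_CUBIC)
cv2.imwrite("pics/s6.png",np.hstack([r(t["image"][180:280,170:270]),r(s["image"][275:375,255:355])]))
a=np.linspace(0,2*np.pi,180)
for c,o in((s,[255,275]),(t,[170,180])):
  for R,z in((.0285,.07),(.022,.0775)):
    q=(proj(c,np.c_[.5674+R*np.cos(a),.2143+R*np.sin(a),a*0+z])-o)*4;print(q.min(0).round(),q.max(0).round())
E
```

```text
clock: 10.52
eef_pos: [0.5394, 0.2037, 0.0713]
tool_rot: [[-0.93, -0.366, -0.0], [-0.366, 0.93, 0.0], [-0.0, 0.0, -1.0]]
wrist_force: [-0.4, -0.1, -0.7]
grip_width: 0.236
finger_force: 0.1
clock: 11.52
eef_pos: [0.4734, 0.1778, 0.1903]
tool_rot: [[-0.93, -0.366, -0.001], [-0.366, 0.93, -0.0], [0.001, 0.0, -1.0]]
wrist_force: [-0.5, 0.3, -1.0]
grip_width: 0.004
finger_force: 0.0
[137. 169.] [266. 267.]
[151. 168.] [251. 244.]
[133. 151.] [243. 257.]
[142. 159.] [228. 242.]
```

View pics/s6.png

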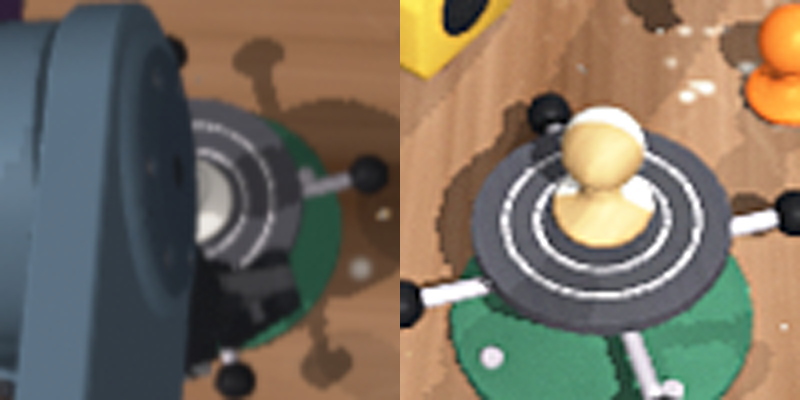

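The finial is within about 1 to 2 mm of centre (flange columns 554 to 655, ring columns 533 to 672). Now I turn the table: the finger goes on the clockwise side of the handle at (0.541,0.302), and then follows an arc of about 97 degrees counter-clockwise.

```bash
python3 -m creep '[{"translation":[0,0,0],"spin":0.17,"jaw":-1},{"translation":[0,0,0],"spin":0.17,"jaw":-1},{"translation":[0,0,0],"spin":0.17,"jaw":-1},{"translation":[-2.2,3.5,0],"spin":0,"jaw":-1},{"translation":[-2.2,3.5,0],"spin":0,"jaw":-1},{"translation":[-2.2,3.5,0],"spin":0,"jaw":-1},{"translation":[-2.2,3.4,0],"spin":0,"jaw":-1},{"translation":[0,0,0],"spin":0,"jaw":-1},{"translation":[0,0,3],"spin":0,"jaw":-1},{"translation":[0,0,3],"spin":0,"jaw":-1},{"translation":[0,0,0],"spin":0,"jaw":-1},{"translation":[0,0,0],"spin":0,"jaw":-1}]'
python3 -c "
from workcell import manip
print(manip.sense()['joints'].round(2))"
```

```text
clock: 13.12
eef_pos: [0.5803, 0.3036, 0.1319]
tool_rot: [[-0.991, 0.135, 0.0], [0.135, 0.991, -0.0], [-0.0, 0.0, -1.0]]
wrist_force: [0.3, 0.2, 0.2]
grip_width: -0.002
finger_force: 0.0
[ 0.3   0.45  1.47 -0.    1.22 -1.13]
```

```bash
python3 -m creep '[{"translation":[0,0,3],"spin":0,"jaw":-1},{"translation":[0,0,3],"spin":0,"jaw":-1},{"translation":[0,0,2],"spin":0,"jaw":-1},{"translation":[0,0,1.2],"spin":0,"jaw":-1},{"translation":[0,0,0],"spin":0,"jaw":-1},{"translation":[0,0,0],"spin":0,"jaw":-1}]'
python3 -m creep '[{"translation":[0.63,-0.02,0],"spin":-0.07,"jaw":-1},{"translation":[0.63,-0.02,0],"spin":-0.07,"jaw":-1},{"translation":[0.63,-0.02,0],"spin":-0.07,"jaw":-1},{"translation":[0.63,-0.02,0],"spin":-0.07,"jaw":-1},{"translation":[0.63,-0.02,0],"spin":-0.07,"jaw":-1},{"translation":[0.63,-0.02,0],"spin":-0.07,"jaw":-1},{"translation":[0.63,-0.02,0],"spin":-0.07,"jaw":-1},{"translation":[0.63,-0.02,0],"spin":-0.07,"jaw":-1},{"translation":[0.63,-0.02,0],"spin":-0.07,"jaw":-1},{"translation":[0.63,-0.02,0],"spin":-0.07,"jaw":-1},{"translation":[0.63,-0.02,0],"spin":-0.07,"jaw":-1},{"translation":[0.63,-0.02,0],"spin":-0.07,"jaw":-1}]'
python3 - <<'E'
from workcell import manip
from h import *
s=manip.capture("side")
cv2.imwrite("pics/s7.png",cv2.resize(s["image"][245:405,225:385],(480,480),interpolation=cv2.INTER_CUBIC))
p=manip.sense()["eef_pos"][:2]-[.5674,.2143];print(np.hypot(*p),np.degrees(np.arctan2(p[1],p[0])),manip.sense()["joints"].round(2))
E
```

```text
clock: 13.88
eef_pos: [0.5811, 0.3042, 0.0405]
tool_rot: [[-0.991, 0.134, 0.002], [0.134, 0.991, 0.001], [-0.002, 0.001, -1.0]]
wrist_force: [0.7, -0.6, -0.3]
grip_width: 0.001
finger_force: 0.0
clock: 15.38
eef_pos: [0.5106, 0.2839, 0.0408]
tool_rot: [[-0.76, -0.65, 0.003], [-0.65, 0.76, 0.001], [-0.003, -0.001, -1.0]]
wrist_force: [0.2, 0.9, -1.5]
grip_width: -0.004
finger_force: 0.3
0.08997612676303271 129.74594855576282 [ 0.3   0.44  1.71 -0.    1.   -1.98]
```

View pics/s7.png

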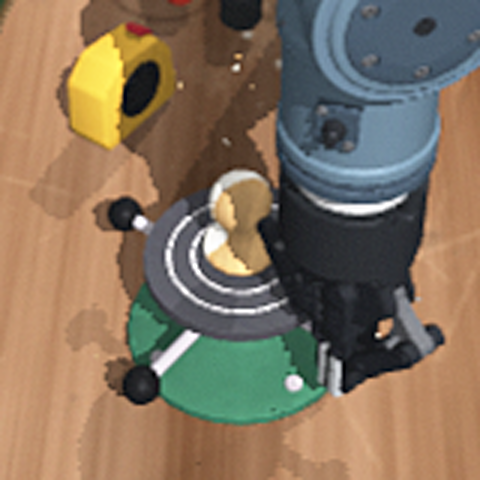

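The table turns with the finger; the next handle shows at crop (142,384), and the finial rides upright near the centre. I carry on.

```bash
python3 -m creep '[{"translation":[0.63,-0.02,0],"spin":-0.07,"jaw":-1},{"translation":[0.63,-0.02,0],"spin":-0.07,"jaw":-1},{"translation":[0.63,-0.02,0],"spin":-0.07,"jaw":-1},{"translation":[0.63,-0.02,0],"spin":-0.07,"jaw":-1},{"translation":[0.63,-0.02,0],"spin":-0.07,"jaw":-1},{"translation":[0.63,-0.02,0],"spin":-0.07,"jaw":-1},{"translation":[0.63,-0.02,0],"spin":-0.07,"jaw":-1},{"translation":[0.63,-0.02,0],"spin":-0.07,"jaw":-1},{"translation":[0.63,-0.02,0],"spin":-0.07,"jaw":-1},{"translation":[0.63,-0.02,0],"spin":-0.07,"jaw":-1},{"translation":[0,0,0],"spin":0,"jaw":-1}]'
python3 - <<'E'
from workcell import manip
from h import *
s=manip.capture("side");t=manip.capture("top")
r=lambda i:cv2.resize(i,(400,400),interpolation=cv2.INTER_CUBIC)
cv2.imwrite("pics/s8.png",np.hstack([r(s["image"][260:390,240:370]),r(t["image"][180:280,170:270])]))
p=manip.sense()["eef_pos"][:2]-[.5674,.2143];print(np.hypot(*p),np.degrees(np.arctan2(p[1],p[0])),manip.sense()["joints"].round(2))
q=plane(s,(272.3,373),.044)[:2]-[.5674,.2143];print("earlier handle",np.hypot(*q),np.degrees(np.arctan2(q[1],q[0])))
E
```

```text
clock: 16.8
eef_pos: [0.4799, 0.2298, 0.0402]
tool_rot: [[-0.167, -0.986, 0.002], [-0.986, 0.167, 0.0], [-0.001, -0.002, -1.0]]
wrist_force: [0.4, 1.1, 0.2]
grip_width: -0.001
finger_force: 0.0
0.0891121405426258 169.81933825920743 [ 0.22  0.34  1.84  0.    0.95 -2.75]
earlier handle 0.09206407975056953 54.0234517416231
```

View pics/s8.png

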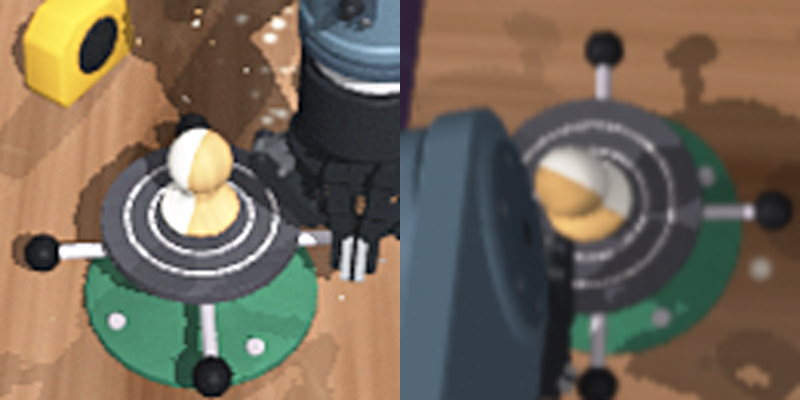

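The bare side (wood, to the right in the side view) is about 18 degrees short of the front. I push the remainder, back off and lift.

```bash
python3 -m creep '[{"translation":[0.71,-0.02,0],"spin":0,"jaw":-1},{"translation":[0.7,-0.08,0],"spin":0,"jaw":-1},{"translation":[0.69,-0.13,0],"spin":0,"jaw":-1},{"translation":[0.68,-0.19,0],"spin":0,"jaw":-1},{"translation":[0,0,0],"spin":0,"jaw":-1},{"translation":[-1,0,0],"spin":0,"jaw":-1},{"translation":[-2,0,0],"spin":0,"jaw":-1},{"translation":[-2,1.5,0],"spin":0,"jaw":-1},{"translation":[0,2,-3],"spin":0,"jaw":-1},{"translation":[0,3,-4],"spin":0,"jaw":-1},{"translation":[0,3,-4],"spin":0,"jaw":-1},{"translation":[0,0,0],"spin":0,"jaw":-1}]'
python3 - <<'E'
from workcell import manip
from h import *
s=manip.capture("side");t=manip.capture("top")
print(manip.sense()["eef_pos"])
r=lambda i:cv2.resize(i,(400,400),interpolation=cv2.INTER_CUBIC)
cv2.imwrite("pics/s9.png",np.hstack([r(s["image"][275:375,255:355]),r(t["image"][180:280,170:270])]))
E
```

```text
clock: 18.4
eef_pos: [0.3935, 0.2693, 0.1527]
tool_rot: [[-0.162, -0.987, 0.006], [-0.987, 0.162, 0.003], [-0.003, -0.005, -1.0]]
wrist_force: [1.6, -0.1, -0.3]
grip_width: -0.004
finger_force: 0.0
[0.39327021 0.26789668 0.14975444]
```

View pics/s9.png

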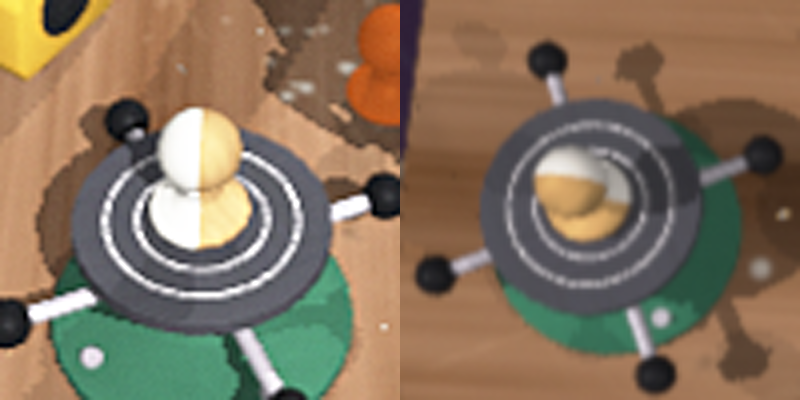

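The wood half faces the front (the boundary is a vertical line at column 200 in the side view), and the flange (150 to 251) matches the centred prediction (151 to 251). I let it settle and hand in.

```bash
python3 -m creep '[{"translation":[0,0,0],"spin":0,"jaw":-1},{"translation":[0,0,0],"spin":0,"jaw":-1},{"translation":[0,0,0],"spin":0,"jaw":-1}]'; python3 -c "
from workcell import manip
print(manip.sign_off())"
```

```text
clock: 18.88
eef_pos: [0.393, 0.2664, 0.1485]
tool_rot: [[-0.165, -0.986, -0.002], [-0.986, 0.165, -0.001], [0.001, 0.001, -1.0]]
wrist_force: [-0.5, -0.7, 0.2]
grip_width: 0.003
finger_force: 0.0
the job is handed in; nothing more can be done
None
```

I handed the job in at about 19 s: in the last pictures the finial stands upright within about 1 mm of the plate's centre with its bare side to the front, though my second approach went in too low and pressed the plate's rim with about 35 N before I backed off; the finial did not move, and no verdict was returned.

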